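Hold the recessed reset button of a watch tester with a stylus

TASK

The watch tester lying on its back needs a reset: first stand it upright on its short end on the bench top, with the end next to the screen, which has the round reset hole, facing up, and let go of it. Then take the plain long stylus out of the wooden block, reach its thin tip gently down through the hole and press the recessed button right down, and finish like that, still gripping the stylus and holding the button down, with the tester standing upright. Leave the other tool in the block and the things round about where they are.

Things in the scene. Friction and masses are not known exactly. Their poses are not given: they have to be found in the camera images.
- tester_center (a point): centre of the watch tester: a loose grey plastic box, 100 mm long (own x) x 54 mm wide (own y) x 32 mm thick (own z), about 0.3 kg, edges rounded. It starts lying on its back, with the dark screen, three keys and round sensor pad on top (own +z up). Own +x points to the end next to the screen, which has the reset hole; when the tester stands as wanted, own +x points up and this point is 50 mm above the bench top
- reset_hole (a point): centre of the mouth of the reset hole in the middle of the tester's 54 x 32 mm end face, 50 mm along own +x from the tester's centre; axes as the tester's. The hole is round, 13 mm in diameter, runs along own x and is slightly countersunk. The button's top lies 15 mm below the mouth (button 11 mm in diameter, nearly filling the hole)
- reset_button (a joint): travel of the recessed button into the tester, 0 (out) to 0.006 m (fully down); a spring pushes it back, 0 N at the top growing evenly to 4 N fully down, where it meets a hard stop
- tester: the same tester; origin in the middle of its back face, 16 mm from its centre along own -z; axes as for the centre
- tool_block: fixed wooden block, 44 mm (own x) x 120 mm (own y) x 56 mm high, origin at the middle of its underside; two bores 7 mm wide and 50 mm deep in its top, 32 mm either side of the middle along own y; one holds the stylus, the other the setter (either way round)
- stylus_grip (a point): middle of the stylus's handle; own z runs along the stylus from tip to handle. The stylus (40 g) is all metal: a plain round handle 12 mm in diameter and 80 mm long, and below it a thin round shaft 5 mm in diameter and 45 mm long. It stands upright in a bore, the shoulder of the handle resting on the block's top, so this point starts 96 mm above the bench; lift it straight up by 50 mm or more to free it
- stylus_tip (a point): end of the stylus's thin shaft, 85 mm below the middle of its handle
- stylus: the same stylus; origin on its axis at the lower end of the handle, 45 mm above the tip
- setter: the other tool in the block: 12 mm handle with a round wooden ball on top and a 22 mm disc foot that rests on the block (too wide for the reset hole), 73 mm tall above the block; origin under the disc. Leave it alone
- tin: open round metal tin, 56 mm in diameter, 15 mm high, loose; origin under its middle. Leave it alone
- eye_loupe: black conical eye loupe, 37 mm in diameter, 32 mm high, loose; origin under its middle. Leave it alone
- vial: small brown vial with a black cap, 31 mm in diameter, 54 mm high, loose; origin under its middle. Leave it alone
Things that resemble listed ones, but are neither listed nor needed, are in the scene too. Several things look just like the tester: the one meant starts farthest to the robot's right.

How it is judged:
On the way, in this order (a step that is already met when the one before it is completed fails the run):
1. the tester stands upright on its short end on the bench, hole up, let go and at rest, the stylus still in the block (height (world z) of reset_hole between 0.095 and 0.105 m and angle between reset_hole's own x axis and vertical below 0.1 rad and contact force between each of the arm, the fingers and tester below 0.2 N and linear speed of tester below 0.03 m/s and height (world z) of stylus_tip below 0.04 m), for 0.3 s.
2. the stylus is gripped and clear of the block (height (world z) of stylus_tip above 0.06 m and contact force between the fingers and stylus above 1 N and value of joint reset_button below 0.002 m), for 0.2 s.
At the end, for the whole second after the job is handed in: Tester on its short end on the bench, within 0.1 rad of upright, hole mouth 95 to 105 mm high; gripped stylus through the hole, tip within 6.5 mm of its axis, button at least 4.5 mm down, over 1 N; fingers and arm off the tester; all at rest through the last second (value of joint reset_button above 0.0045 m and height (world z) of reset_hole between 0.095 and 0.105 m and angle between reset_hole's own x axis and vertical below 0.1 rad and x of stylus_tip in the frame of reset_hole below -0.015 m and horizontal distance between stylus_tip and reset_hole below 0.0065 m and contact force between stylus and tester above 1 N and contact force between the fingers and stylus above 1 N and contact force between each of the fingers, the arm and tester below 0.2 N and linear speed of each of tester, stylus below 0.03 m/s); the arm keeps its last pose, push and grip.
It fails at once if the stylus is rammed into the tester with more than 40 N (contact force between stylus and tester above 40 N).
It fails at once if the other tool is shifted or taken out of the block (distance of setter from where it was at the start of the episode above 0.02 m).
It fails at once if the tin is moved by more than 20 mm (distance of tin from where it was at the start of the episode above 0.02 m).
It fails at once if the loupe is moved by more than 20 mm (distance of eye_loupe from where it was at the start of the episode above 0.02 m).
It fails at once if the vial is moved by more than 20 mm (distance of vial from where it was at the start of the episode above 0.02 m).
It also fails if it takes over 58 s, if anything falls off the work surface, if the arm or the gripper's body presses on something with over 40 N, if the wrist force passes 120 N, or if a joint passes its speed limit or range.

ROBOT

A 7-joint arm with a two-finger parallel gripper is mounted at the origin on a cart in front of the work surface, level with it; the furniture and walls round the work are solid. World frame = base frame: x ahead of the robot, y to its left, z up, the work surface at z = 0. Lengths are in m, angles in rad, forces in N, time in s.
With the tool pointing down it reaches from about 0.425 to 0.875 m from the base axis. Payload 8.4 kg.
Tool frame: the origin (TCP) lies at the very end of the fingers, on their centre line; the grasp point (between the pads) lies 19 mm behind it; z points along the fingers, y is the line along which they close (so a half turn about z gives the same grasp; the last joint's range is limited). The gripper opens to 85 mm and grips with 20 to 120 N. Pads are 22 mm wide; open, the fingers measure 114 mm over their backs; the gripper's body (76 mm by 85 mm) begins 54 mm behind the grasp point. The pads swing forward as they close: fully open they stand 13 mm farther back than shut.
Start: joints at [1.113, 0.333, 0.04, 1.465, -0.013, 1.343, -0.059], TCP at [0.228, -0.609, 0.231] pointing down, gripper open.
Joint ranges: [-2.58, 2.58], [-0.38, 2.09], [-1.3, 1.39], [0.25, 2.4], [-1.5, 4.64], [0.08, 2.09], [-2.65, 2.65]. Speed limits (rad/s): [2.22, 2.22, 2.79, 2.79, 3.14, 3.14, 3.14].

INTERFACE

Orientations are given as a unit quaternion [w, x, y, z].
In Python, from rig import bot, imaging, workorder gives the robot as it stands. The module is installed in compiled form; this text tells all that it offers.
- The arm moves only by the tool send_rows, never from a script. Its argument "deltas" is text: rows parted by semicolons, each of 6 numbers parted by spaces: the shift along the tool's x, y, z in cm, then the turn, a rotation vector about the tool's x, y, z in degrees. In form: tx ty tz rx ry rz; .... A call has 1 to 12 rows; each row is the pose to reach, as a shift and turn from the pose commanded when the call began, along the tool's axes at that moment; what a row does not reach only later rows make up. A row lasts 1/8 s, in which the tool goes at most 62.5 mm and 10.7 degrees, less where a joint would pass 70% of its speed; a pose out of reach is approached as far as the arm can. A call with a gripper value outside its range is refused whole. "jaw" is the closure, from 0 (fully open) to 1 (shut), set as the call begins (left out, the last holds). The fingers move at their own pace and stop on an object; "newtons" is the grip in N (left out, the last holds). Time passes only in rows, so rows that repeat a pose let the fingers close. It gives the time, the measured TCP pose, the force, the opening and the grip force at its end, in the units of the state.
- bot.get_obs(): the state, without advancing time (a new reading comes with each control period).
- imaging.read_camera(name): name is "scene" or "top"; returns a dict with "img" (384x512x3 uint8, red, green, blue), "fx", "fy", "cx", "cy" (pixels), "T" (4x4, takes a point from camera to world coordinates). Camera axes: x right, y down, z forward; pixel columns grow to the right and rows downward; lengths in m; the calibration is good to about 2 mm. A picture is of the moment at which its call begins. There is no depth.
- workorder.sign_off(): hands the job in; it is judged then, once.
The state is a dict: "time": time; "joint_pos": joint angles; "joint_vel": joint speeds; "joint_torque": joint torques, N m; "tool_pos": TCP position; "ee_rot": TCP orientation; "ft_force": force on the tool from outside, world axes, zero at the start; "ft_torque": the same for the moment, N m; "finger_gap": finger opening in m; "gripper_force": force on a finger pad.
Only numpy, scipy, OpenCV 4.12 (cv2) and the standard library are available. Lean on these libraries where they do the work, as an engineer would, in place of code of your own. Each camera call takes 0.05 s, during which the arm holds its last target. There are 200 camera calls.

## Working session

There is one attempt and no reset: what is moved stays moved. The work goes in short steps, Python scripts to look and compute and a tool call to move; the robot and the scene stay as the last step left them, time stands still between calls to the robot, and variables do not carry over. Pictures are saved under pics/ and viewed, at most 10 in all, crops included, and the job is handed in when it is done.

Besides the shell and the picture viewer there is one more tool, called after "Call:" as name(argument=value, ...) on one line, values as JSON. send_rows: Moves the arm, as the interface text tells. Its arguments: {"type":"object","properties":{"deltas":{"type":"string"},"jaw":{"type":"number"},"newtons":{"type":"number"}},"required":["deltas"]}

```bash
mkdir -p pics; cat > h.py <<'E'
import numpy as np, cv2
from rig import bot, imaging, workorder
from scipy.spatial.transform import Rotation as R
def cam(n):
    c=imaging.read_camera(n); return c
def save(c,name,crop=None,s=1):
    im=c["img"][:,:,::-1]
    if crop: r0,r1,c0,c1=crop; im=im[r0:r1,c0:c1]
    im=cv2.resize(im,None,fx=s,fy=s,interpolation=cv2.INTER_CUBIC); cv2.imwrite("pics/"+name,im)
def pix2w(c,u,v,z):
    d=c["T"][:3,:3]@np.array([(u-c["cx"])/c["fx"],(v-c["cy"])/c["fy"],1]); o=c["T"][:3,3]
    return o+d*(z-o[2])/d[2]
def w2pix(c,p):
    q=np.linalg.inv(c["T"])@np.append(p,1); return c["fx"]*q[0]/q[2]+c["cx"],c["fy"]*q[1]/q[2]+c["cy"]
def Rt():
    w,x,y,z=bot.get_obs()["ee_rot"]; return R.from_quat([x,y,z,w]).as_matrix()
E
python3 - <<'E'
from h import *
for n in ("scene","top"):
    c=cam(n); save(c,n+"1.png",s=1.5); print(n,c["T"].round(3),c["fx"])
o=bot.get_obs();print(o["tool_pos"],o["ee_rot"],Rt().round(3),o["finger_gap"],o["time"])
E
```

```text
scene [[-0.892 -0.18   0.414  0.22 ]
 [-0.451  0.406 -0.795  0.715]
 [-0.025 -0.896 -0.443  0.512]
 [ 0.     0.     0.     1.   ]] 354.23078655415776
top [[ 0.012 -0.998  0.059  0.535]
 [-1.    -0.013 -0.01  -0.025]
 [ 0.011 -0.059 -0.998  1.223]
 [ 0.     0.     0.     1.   ]] 356.3756825469209
[ 0.22808471 -0.60821843  0.2304864 ] [-7.36997791e-04  9.83945764e-01  1.78466116e-01 -1.90380935e-04] [[ 0.936  0.351 -0.001]
 [ 0.351 -0.936  0.001]
 [-0.    -0.002 -1.   ]] 0.08529497321592848 0.1
```

View pics/scene1.png

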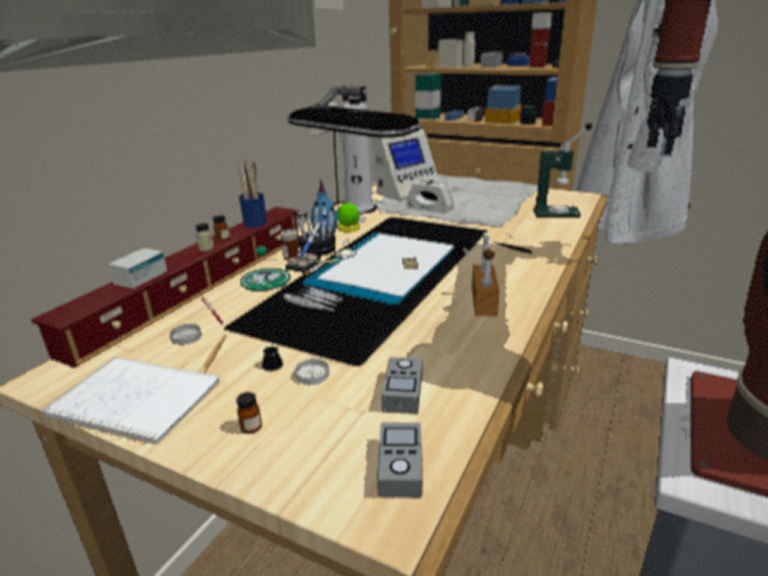

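View pics/top1.png

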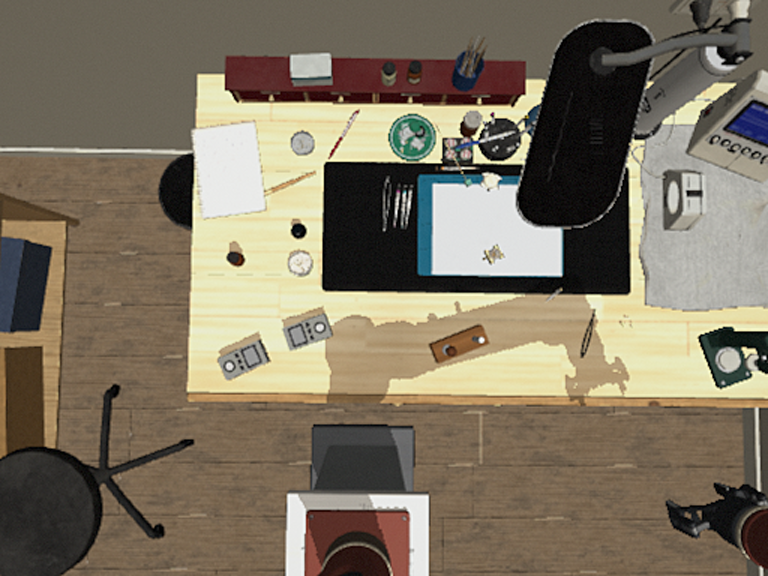

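```bash
python3 - <<'E'
from h import *
c=cam("top"); save(c,"top2.png",(190,260,140,340),4)
c=cam("scene"); save(c,"scene2.png",(140,340,230,350),3)
E
```

```text
(no output)
```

View pics/top2.png

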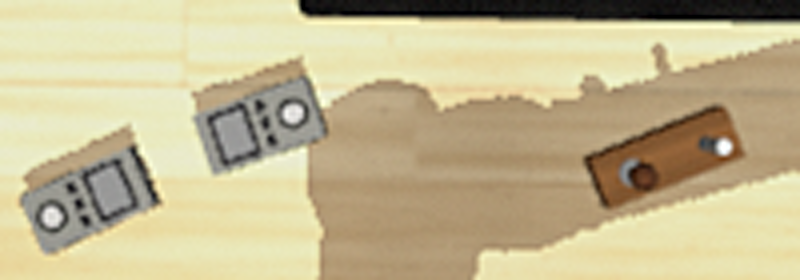

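View pics/scene2.png

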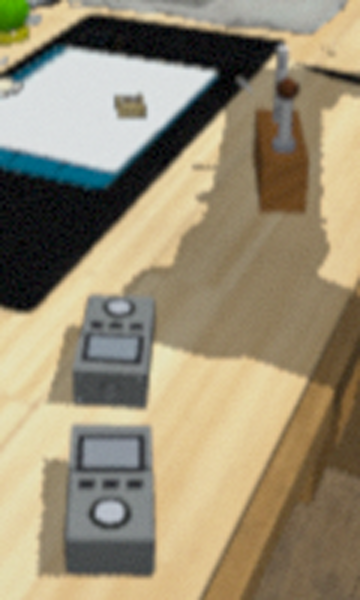

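```bash
python3 - <<'E'
from h import *
c=cam("top")
f=lambda u,v:((u+.5)/4-.5+140,(v+.5)/4-.5+190)
P=[pix2w(c,*f(*p),.032) for p in [(196,116),(305,77),(327,135),(215,173)]]
for p in P: print(p.round(4))
print("cen",np.mean(P,0).round(4),[np.linalg.norm(P[i]-P[i-1]).round(3) for i in range(4)])
ax=(P[0]+P[3]-P[1]-P[2]);print("x axis deg",np.degrees(np.arctan2(ax[1],ax[0])))
for n,p,z in[("styl top",(724,146),.136),("ball",(643,177),.125),("pad",(293,114),.032),("scr",(234,135),.032)]: print(n,pix2w(c,*f(*p),z).round(4))
B=[pix2w(c,*f(*p),.056) for p in[(585,158),(722,106),(745,153),(608,207)]]
for p in B: print(p.round(4))
print(np.mean(B,0),[np.linalg.norm(B[i]-B[i-1]).round(3) for i in range(4)])
s=imaging.read_camera("scene")
g=lambda u,v:((u+.5)/3-.5+230,(v+.5)/3-.5+140)
for n,p,z in[("styl top",(282,45),.136),("styl base",(285,148),.056),("hole",(111,388),.016),("pad",(119,307),.032),("scr",(112,347),.032)]: print("scene",n,pix2w(s,*g(*p),z).round(4))
Q=[pix2w(s,*g(*p),.032) for p in[(88,296),(156,299),(148,380),(75,374)]]
for p in Q: print(p.round(4))
print("cen",np.mean(Q,0).round(4))
E
```

```text
[0.5168 0.17   0.032 ]
[0.5503 0.08   0.032 ]
[0.5023 0.0608 0.032 ]
[0.4698 0.1532 0.032 ]
cen [0.5098 0.116  0.032 ] [np.float64(0.05), np.float64(0.096), np.float64(0.052), np.float64(0.098)]
x axis deg 109.91888012284976
styl top [ 0.5004 -0.2489  0.136 ]
ball [ 0.4756 -0.1889  0.125 ]
pad [0.5194 0.0894 0.032 ]
scr [0.5014 0.1381 0.032 ]
[ 0.4868 -0.1517  0.056 ]
[ 0.5305 -0.2637  0.056 ]
[ 0.4924 -0.2826  0.056 ]
[ 0.4472 -0.1707  0.056 ]
[ 0.4892281  -0.21719944  0.056     ] [np.float64(0.044), np.float64(0.12), np.float64(0.043), np.float64(0.121)]
scene styl top [ 0.5039 -0.2502  0.136 ]
scene styl base [ 0.4764 -0.1876  0.056 ]
scene hole [0.4941 0.1636 0.016 ]
scene pad [0.5226 0.0895 0.032 ]
scene scr [0.5052 0.1384 0.032 ]
[0.5517 0.0861 0.032 ]
[0.5007 0.0672 0.032 ]
[0.4653 0.1623 0.032 ]
[0.5154 0.1782 0.032 ]
cen [0.5083 0.1235 0.032 ]
```

Two look-alike testers: full-res top pixels (163,237), on the left, and (205,219), on the right. The right one (205,219) is farthest to the robot's right, so it is the tester meant. Its screen end points left (yaw about 110°), and the scene view shows a dark hole mark on that end. The stylus is the plain metal rod in the right-hand bore, at about (0.502, −0.249). The setter, with the brown ball, is in the left bore.

Call:
send_rows(deltas="11 -8 0 0 0 -15; 22 -16 0 0 0 -30; 32 -24.6 0 0 0 -45; 32 -24.6 0 0 0 -45; 32 -24.6 0 0 0 -45; 32 -24.6 0 0 0 -45; 38 -36 0 0 0 -60; 45 -48 0 0 0 -75; 51.8 -59.6 3 0 0 -89.5; 51.8 -59.6 3 0 0 -89.5; 51.8 -59.6 3 0 0 -89.5; 51.8 -59.6 3 0 0 -89.5", jaw=0, newtons=60)

```text
time: 1.8
tool_pos: [0.4944, 0.0789, 0.2069]
ee_rot: [0.001, 0.573, 0.819, 0.0]
ft_force: [0.6, -0.4, 0.1]
finger_gap: 0.0854
gripper_force: 0.0
```

Call:
send_rows(deltas="0 0 0 0 -10 0; 0 0 0 0 -20 0; 0 0 0 0 -30 0; 0 0 0 0 -30 0; 0 0 0 0 -30 0")

```text
time: 2.42
tool_pos: [0.4943, 0.0769, 0.2067]
ee_rot: [0.211, 0.554, 0.792, -0.148]
ft_force: [0.1, -0.4, -0.2]
finger_gap: 0.0854
gripper_force: 0.0
```

```bash
python3 - <<'E'
from h import *
o=bot.get_obs();print(o["time"],o["tool_pos"],Rt().round(3),np.round(o["joint_pos"],2))
E
```

```text
2.425 [0.49432372 0.07689664 0.2066655 ] [[-0.297  0.94   0.17 ]
 [ 0.814  0.343 -0.468]
 [-0.498 -0.001 -0.867]] [ 0.13  0.15 -0.79  1.89  0.61  1.37 -0.5 ]
```

Call:
send_rows(deltas="5 1.4 3 0 0 0; 9 2.8 6 0 0 0; 13.2 2.8 9 0 0 0; 13.2 2.8 9 0 0 0; 13.2 2.8 9 0 0 0; 13.2 2.8 11 0 0 0; 13.2 2.8 13 0 0 0; 13.2 2.8 14 0 0 0; 13.2 2.8 14 0 0 0; 13.2 2.8 14 0 0 0")

```text
time: 3.68
tool_pos: [0.5055, 0.1289, 0.0198]
ee_rot: [0.212, 0.554, 0.792, -0.148]
ft_force: [0.9, -0.3, 0.3]
finger_gap: 0.0853
gripper_force: 0.0
```

```bash
python3 - <<'E'
from h import *
o=bot.get_obs();print(o["time"],o["tool_pos"],np.round(o["joint_pos"],2))
c=cam("scene"); save(c,"s3.png",(200,340,200,340),4)
E
```

```text
3.675 [0.50546686 0.1288666  0.01977381] [-0.05  0.51 -0.74  1.95  0.87  1.23 -0.9 ]
```

View pics/s3.png

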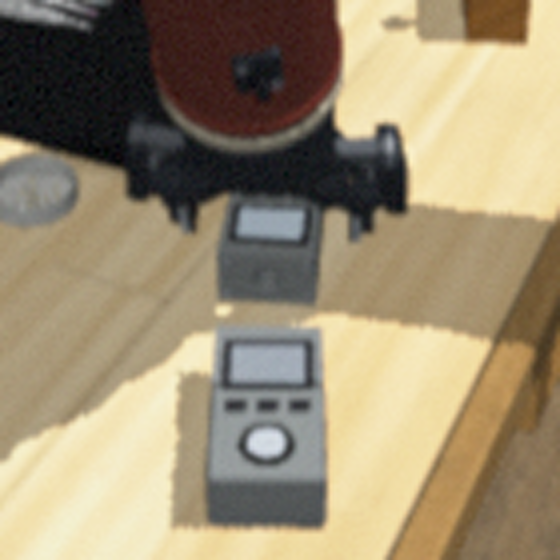

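The fingers straddle the right-hand tester evenly: finger tips at crop x≈185 and 355, box at 222–322. The hole mark is visible at (265,272) on its end face. I'll go in and close.

Call:
send_rows(deltas="0 0 0.5 0 0 0; 0 0 1 0 0 0; 0 0 1 0 0 0; 0 0 1 0 0 0")

```text
time: 4.22
tool_pos: [0.5071, 0.1238, 0.0108]
ee_rot: [0.212, 0.554, 0.792, -0.148]
ft_force: [-0.1, 0.3, -0.2]
finger_gap: 0.0852
gripper_force: 0.0
```

Call:
send_rows(deltas="0 0 0 0 0 0; 0 0 0 0 0 0; 0 0 0 0 0 0; 0 0 0 0 0 0; 0 0 0 0 0 0; 0 0 0 0 0 0", jaw=1, newtons=60)

```text
time: 4.97
tool_pos: [0.5073, 0.1242, 0.0113]
ee_rot: [0.212, 0.554, 0.792, -0.148]
ft_force: [-0.9, 2.2, 5.2]
finger_gap: 0.053
gripper_force: 63.9
```

```bash
python3 - <<'E'
from h import *
o=bot.get_obs();print(o["time"],o["tool_pos"],np.round(o["joint_pos"],2),Rt().round(4))
E
```

```text
4.975 [0.5072993  0.12417471 0.0112579 ] [-0.05  0.52 -0.73  1.96  0.89  1.22 -0.91] [[-2.970e-01  9.392e-01  1.722e-01]
 [ 8.136e-01  3.433e-01 -4.692e-01]
 [-4.999e-01  7.000e-04 -8.661e-01]]
```

Call:
send_rows(deltas="-2 0 -3.5 0 0 0; -4 0 -7 0 0 0; -6 0 -10.4 0 0 0; -6 0 -10.4 0 10 0; -6 0 -10.4 0 20 0; -6 0 -10.4 0 30 0; -6 0 -10.4 0 40 0; -6 0 -10.4 0 50 0; -6 0 -10.4 0 60 0; -6 0 -10.4 0 70 0; -6 0 -10.4 0 80 0; -6 0 -10.4 0 90 0")

```text
time: 6.48
tool_pos: [0.5076, 0.1223, 0.1303]
ee_rot: [-0.411, 0.497, 0.708, 0.288]
ft_force: [-0.7, 0.4, -4.7]
finger_gap: 0.0527
gripper_force: 65.0
```

```bash
python3 - <<'E'
from h import *
o=bot.get_obs();print(o["time"],o["tool_pos"],np.round(o["joint_pos"],2),Rt().round(4))
c=cam("scene"); save(c,"s4.png",(150,340,160,360),3)
E
```

```text
6.475 [0.50759029 0.12226071 0.13026239] [ 0.87  0.8  -0.9   1.69 -0.37  1.35  0.51] [[-1.693e-01  9.402e-01 -2.958e-01]
 [ 4.668e-01  3.408e-01  8.161e-01]
 [ 8.680e-01  1.000e-04 -4.965e-01]]
```

View pics/s4.png

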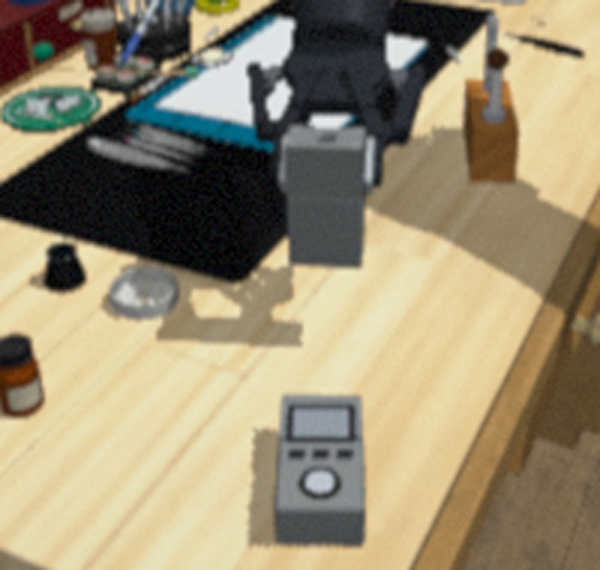

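The tester is held level with the hole facing up (hole mark at crop (325,137)). I'll lower it.

Call:
send_rows(deltas="-2 0 1.1 0 0 0; -4 0 2.3 0 0 0; -5 0 2.85 0 0 0; -5.6 0 3.2 0 0 0; -5.9 0 3.38 0 0 0; -5.9 0 3.38 0 0 0; -5.9 0 3.38 0 0 0")

```text
time: 7.4
tool_pos: [0.5074, 0.1235, 0.0633]
ee_rot: [-0.409, 0.496, 0.71, 0.287]
ft_force: [-0.9, -0.0, -3.2]
finger_gap: 0.0529
gripper_force: 65.0
```

Call:
send_rows(deltas="-0.2 0 0.1 0 0 0; -0.4 0 0.2 0 0 0; -0.4 0 0.2 0 0 0")

```text
time: 7.78
tool_pos: [0.5071, 0.1232, 0.0583]
ee_rot: [-0.41, 0.496, 0.71, 0.287]
ft_force: [1.1, -0.2, -3.4]
finger_gap: 0.0528
gripper_force: 65.0
```

Call:
send_rows(deltas="-0.15 0 0.08 0 0 0; -0.3 0 0.16 0 0 0; -0.3 0 0.16 0 0 0")

```text
time: 8.15
tool_pos: [0.5074, 0.1235, 0.0577]
ee_rot: [-0.411, 0.496, 0.709, 0.287]
ft_force: [-2.8, -7.6, 16.7]
finger_gap: 0.0531
gripper_force: 66.7
```

Call:
send_rows(deltas="0.1 0 -0.06 0 0 0; 0.17 0 -0.1 0 0 0; 0.17 0 -0.1 0 0 0")

```text
time: 8.52
tool_pos: [0.5074, 0.1234, 0.0578]
ee_rot: [-0.41, 0.496, 0.71, 0.287]
ft_force: [-1.1, -2.3, 6.3]
finger_gap: 0.053
gripper_force: 65.6
```

```bash
python3 - <<'E'
from h import *
o=bot.get_obs();print(o["time"],o["tool_pos"],o["ft_force"],np.round(o["joint_pos"],2),Rt().round(4))
E
```

```text
8.525 [0.50735221 0.12339962 0.05775969] [-1.14705902 -2.29319441  6.2827775 ] [ 0.83  0.9  -0.85  1.7  -0.32  1.27  0.57] [[-1.715e-01  9.393e-01 -2.972e-01]
 [ 4.687e-01  3.431e-01  8.140e-01]
 [ 8.665e-01  3.000e-04 -4.991e-01]]
```

Call:
send_rows(deltas="0.05 0 -0.03 0 0 0; 0.05 0 -0.03 0 0 0; 0.05 0 -0.03 0 0 0; 0.05 0 -0.03 0 0 0; 0.05 0 -0.03 0 0 0; 0.05 0 -0.03 0 0 0", jaw=0)

```text
time: 9.28
tool_pos: [0.5073, 0.1231, 0.0576]
ee_rot: [-0.41, 0.496, 0.71, 0.287]
ft_force: [0.2, 0.5, -0.4]
finger_gap: 0.0857
gripper_force: 0.0
```

Call:
send_rows(deltas="0 0 -0.5 0 0 0; 0 0 -1.5 0 0 0; 0 0 -3 0 0 0; 0 0 -5 0 0 0; 0 0 -8 0 0 0; 0 0 -12 0 0 0; 0 0 -12 0 0 0")

```text
time: 10.15
tool_pos: [0.5453, 0.0218, 0.1187]
ee_rot: [-0.407, 0.498, 0.709, 0.288]
ft_force: [-0.3, -0.3, -0.8]
finger_gap: 0.0855
gripper_force: 0.0
```

```bash
python3 - <<'E'
from h import *
o=bot.get_obs();print(o["time"],o["tool_pos"],o["ft_force"],np.round(o["joint_pos"],2),Rt().round(4))
c=cam("scene"); save(c,"s5.png",(200,300,220,320),5)
E
```

```text
10.15 [0.54531324 0.02177097 0.11873147] [-0.3169101  -0.27603684 -0.77936133] [ 0.89  0.88 -0.83  1.51 -0.3   1.5   0.55] [[-0.1717  0.9411 -0.2914]
 [ 0.4726  0.3382  0.8138]
 [ 0.8644  0.002  -0.5028]]
```

View pics/s5.png

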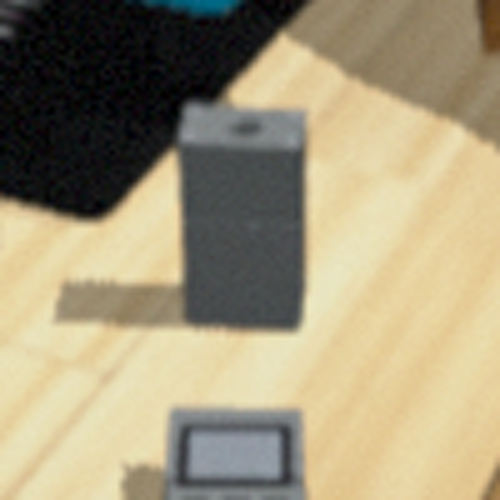

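Call:
send_rows(deltas="4 0 -2.3 0 0 0; 8 0 -4.6 0 -10 0; 11.2 0 -6.5 0 -20 0; 11.2 0 -6.5 0 -30 0; 11.2 0 -6.5 0 -40 0; 11.2 0 -6.5 0 -50 0; 11.2 0 -6.5 0 -59.8 0; 11.2 0 -6.5 0 -59.8 0; 11.2 0 -6.5 0 -59.8 0")

```text
time: 11.32
tool_pos: [0.5426, 0.0251, 0.2467]
ee_rot: [-0.002, 0.573, 0.819, 0.001]
ft_force: [0.2, -0.7, -0.6]
finger_gap: 0.0854
gripper_force: 0.0
```

```bash
python3 - <<'E'
from h import *
o=bot.get_obs();print(o["time"],o["tool_pos"],np.round(o["joint_pos"],2)); M=Rt(); print(M.round(4))
s=cam("scene")
for p in[(246,127)]: print("hole",pix2w(s,220+(p[0]+.5)/5-.5,200+(p[1]+.5)/5-.5,.1).round(4))
K=[pix2w(s,220+(u+.5)/5-.5,200+(v+.5)/5-.5,.1).round(4) for u,v in[(187,101),(306,110),(300,150),(181,143)]];print(K,np.mean(K,0))
d=np.array([.502,-.249,.19])-o["tool_pos"]; print("cm to above stylus",(M.T@d*100).round(2), "down in tool",-M[2].round(3))
E
```

```text
11.325 [0.54255606 0.02513761 0.24667241] [ 0.65  0.2  -0.87  1.67  0.15  1.35  0.1 ]
[[-0.3432  0.9393 -0.0027]
 [ 0.9393  0.3432  0.0042]
 [ 0.0049 -0.0011 -1.    ]]
hole [0.5085 0.1201 0.1   ]
[array([0.5421, 0.1112, 0.1   ]), array([0.4904, 0.0962, 0.1   ]), array([0.4796, 0.1272, 0.1   ]), array([0.5284, 0.1434, 0.1   ])] [0.510125 0.1195   0.1     ]
cm to above stylus [-24.38 -13.21   5.56] down in tool [-0.005  0.001  1.   ]
```

Call:
send_rows(deltas="-5 -2.7 0 0 0 0; -10 -5.4 0 0 0 0; -15 -8.1 2 0 0 0; -20 -10.8 4 0 0 0; -24.4 -13.2 5.5 0 0 0; -24.4 -13.2 5.5 0 0 0; -24.4 -13.2 5.5 0 0 0; -24.4 -13.2 5.5 0 0 0; -24.4 -13.2 5.5 0 0 0")

```text
time: 12.5
tool_pos: [0.5031, -0.2481, 0.1916]
ee_rot: [-0.001, 0.573, 0.82, 0.001]
ft_force: [-0.2, 0.0, 0.8]
finger_gap: 0.0854
gripper_force: 0.0
```

```bash
python3 - <<'E'
from h import *
o=bot.get_obs();print(o["time"],o["tool_pos"],np.round(o["joint_pos"],2)); M=Rt(); print(M.round(4))
c=cam("top"); s=cam("scene")
a=cv2.resize(c["img"][195:270,170:345],None,fx=4,fy=4,interpolation=cv2.INTER_CUBIC)
b=cv2.resize(s["img"][130:220,280:380],None,fx=3,fy=3,interpolation=cv2.INTER_CUBIC)
W=np.zeros((300+270,700,3),np.uint8); W[:300,:700]=a; W[300:,:300]=b
cv2.imwrite("pics/m6.png",W[:,:,::-1])
E
```

```text
12.5 [ 0.50311507 -0.24813795  0.19160697] [ 0.98  0.25 -0.7   1.71  0.17  1.25  0.6 ]
[[-3.444e-01  9.388e-01 -7.000e-04]
 [ 9.388e-01  3.444e-01  3.200e-03]
 [ 3.300e-03  5.000e-04 -1.000e+00]]
```

View pics/m6.png

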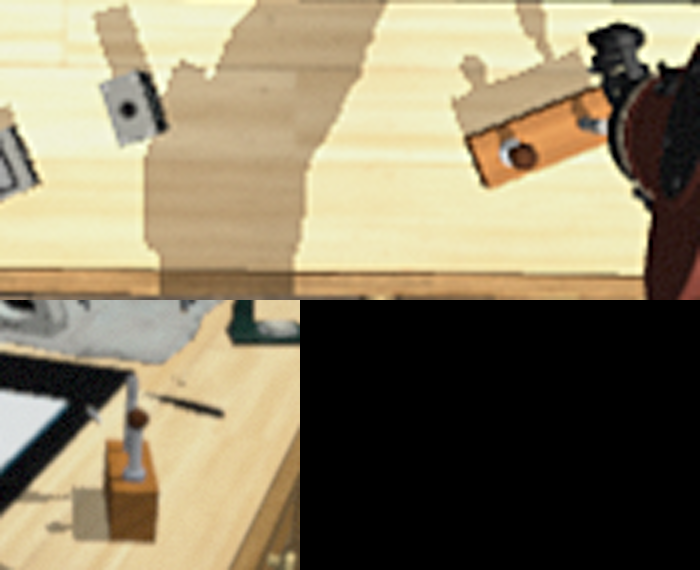

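```bash
python3 - <<'E'
from h import *
s=cam("scene");c=cam("top");o=bot.get_obs()
for n,q in(("s",s),("t",c)):
  for p in(o["tool_pos"],[.502,-.249,.136],[.502,-.249,.056]): print(n,np.round(w2pix(q,p),1))
f=lambda u,v:((u+.5)/4-.5+170,(v+.5)/4-.5+195)
print("hole top",pix2w(c,*f(127,108),.1).round(4),"face",np.mean([pix2w(c,*f(*p),.1) for p in [(99,82),(142,68),(164,130),(119,147)]],0).round(4),[pix2w(c,*f(*p),.1).round(3) for p in [(99,82),(142,68),(164,130),(119,147)]])
save(s,"s7.png",(40,240,240,440),3)
E
```

```text
s [324.9 136.9]
s [324.2 154.9]
s [322.7 179.4]
t [324.5 225.9]
t [320.6 225.6]
t [315.6 224.8]
hole top [0.5089 0.1187 0.1   ] face [0.5099 0.1156 0.1   ] [array([0.529, 0.141, 0.1  ]), array([0.54 , 0.108, 0.1  ]), array([0.492, 0.089, 0.1  ]), array([0.478, 0.124, 0.1  ])]
```

View pics/s7.png

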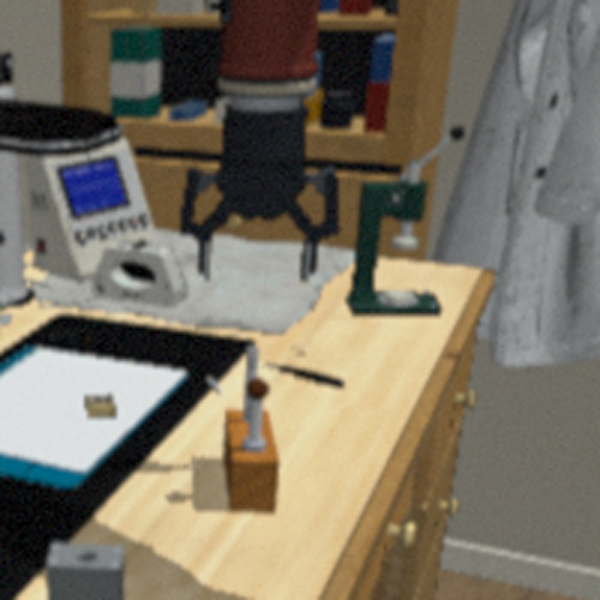

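The gripper hangs centred over the stylus (fingers at crop x≈205 and 310, stylus top at (251,345)), clear of the setter. The tester stands with its hole at about (0.5087, 0.1194). I'll lower and grip the stylus.

Call:
send_rows(deltas="0 -0.1 2.5 0 0 0; 0 -0.1 5 0 0 0; 0 -0.1 7.5 0 0 0; 0 -0.1 9.5 0 0 0; 0 -0.1 10.3 0 0 0; 0 -0.1 10.3 0 0 0; 0 -0.1 10.3 0 0 0")

```text
time: 13.58
tool_pos: [0.5022, -0.2492, 0.0891]
ee_rot: [-0.001, 0.573, 0.819, 0.001]
ft_force: [0.8, 1.1, 1.1]
finger_gap: 0.0855
gripper_force: 0.0
```

Call:
send_rows(deltas="0 0 0 0 0 0; 0 0 0 0 0 0; 0 0 0 0 0 0; 0 0 0 0 0 0; 0 0 0 0 0 0; 0 0 0 0 0 0; 0 0 0 0 0 0; 0 0 0 0 0 0", jaw=1, newtons=50)

```text
time: 14.58
tool_pos: [0.5016, -0.2491, 0.0884]
ee_rot: [-0.001, 0.573, 0.819, 0.001]
ft_force: [-1.2, 0.1, 3.9]
finger_gap: 0.011
gripper_force: 48.6
```

Call:
send_rows(deltas="0 0 -1 0 0 0; 0 0 -3 0 0 0; 0 0 -6 0 0 0; 0 0 -9 0 0 0; 0 0 -12 0 0 0; 0 0 -15 0 0 0; 0 0 -16 0 0 0; 0 0 -16 0 0 0; 0 0 -16 0 0 0; 0 0 -16 0 0 0")

```text
time: 15.82
tool_pos: [0.5013, -0.2494, 0.2472]
ee_rot: [-0.002, 0.573, 0.819, 0.001]
ft_force: [1.5, 0.1, -1.2]
finger_gap: 0.011
gripper_force: 48.7
```

```bash
python3 - <<'E'
from h import *
o=bot.get_obs();print(o["time"],o["tool_pos"],o["finger_gap"],np.round(o["joint_pos"],2)); M=Rt(); print(M.round(4))
d=np.array([.5087,.1194,.2])-o["tool_pos"]; print((M.T@d*100).round(2))
E
```

```text
15.825 [ 0.50132898 -0.24938024  0.24717016] 0.010959262443201077 [ 1.    0.21 -0.7   1.63  0.14  1.35  0.63]
[[-0.343   0.9393 -0.0026]
 [ 0.9393  0.343   0.0043]
 [ 0.005  -0.001  -1.    ]]
[34.36 13.35  4.87]
```

Call:
send_rows(deltas="5 2 0 0 0 0; 10 4 0 0 0 0; 15 6 0 0 0 0; 20 8 0 0 0 0; 25 10 0 0 0 0; 30 12 0 0 0 0; 33 12.9 0 0 0 0; 34.4 13.4 0 0 0 0; 34.4 13.4 0 0 0 0; 34.4 13.4 0 0 0 0; 34.4 13.4 0 0 0 0; 34.4 13.4 0 0 0 0")

```text
time: 17.32
tool_pos: [0.5098, 0.1186, 0.2494]
ee_rot: [-0.001, 0.574, 0.819, 0.001]
ft_force: [0.1, 0.1, -0.5]
finger_gap: 0.0107
gripper_force: 48.7
```

```bash
python3 - <<'E'
from h import *
o=bot.get_obs();print(o["time"],o["tool_pos"],o["finger_gap"],np.round(o["joint_pos"],2)); M=Rt(); print(M.round(4))
d=np.array([.5087,.1194,.19])-o["tool_pos"]; print((M.T@d*100).round(2))
E
```

```text
17.325 [0.50984149 0.11862751 0.24944854] 0.010698072251750065 [ 0.58  0.16 -0.97  1.71  0.13  1.35 -0.07]
[[-3.416e-01  9.398e-01 -1.200e-03]
 [ 9.398e-01  3.416e-01  3.100e-03]
 [ 3.300e-03 -1.000e-04 -1.000e+00]]
[ 0.09 -0.08  5.95]
```

Call:
send_rows(deltas="0.1 -0.1 2 0 0 0; 0.1 -0.1 4 0 0 0; 0.1 -0.1 5.5 0 0 0; 0.1 -0.1 6 0 0 0; 0.1 -0.1 6 0 0 0; 0.1 -0.1 6 0 0 0")

```text
time: 18.08
tool_pos: [0.5087, 0.1205, 0.1901]
ee_rot: [-0.001, 0.573, 0.819, 0.001]
ft_force: [-0.3, 0.4, -0.5]
finger_gap: 0.0107
gripper_force: 48.7
```

```bash
python3 - <<'E'
from h import *
o=bot.get_obs();print(o["time"],o["tool_pos"],np.round(o["joint_pos"],2))
s=cam("scene")
print(w2pix(s,[o["tool_pos"][0],o["tool_pos"][1],o["tool_pos"][2]-.0774]),w2pix(s,[.5087,.1194,.1]),w2pix(s,[.5087,.1194,.204]))
save(s,"s8.png",(165,265,220,320),6)
E
```

```text
18.075 [0.50872893 0.12046626 0.19014975] [ 0.55  0.21 -0.96  1.79  0.18  1.23 -0.11]
(np.float64(268.5512354127093), np.float64(220.06110317945365)) (np.float64(268.8502589936274), np.float64(224.83408759748838)) (np.float64(268.197106826464), np.float64(181.77185851305762))
```

View pics/s8.png

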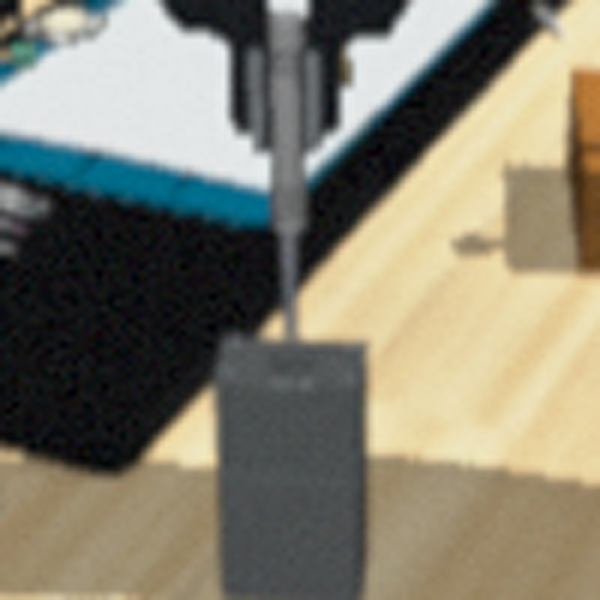

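The tip at (291,338) is directly above the hole at (293,364), within about 1 mm. I'll go in gently.

Call:
send_rows(deltas="-0.05 0 0.5 0 0 0; -0.05 0 1 0 0 0; -0.05 0 1.5 0 0 0; -0.05 0 2 0 0 0; -0.05 0 2.3 0 0 0; -0.05 0 2.3 0 0 0; -0.05 0 2.3 0 0 0")

```text
time: 19.0
tool_pos: [0.5086, 0.12, 0.1666]
ee_rot: [-0.001, 0.573, 0.819, 0.001]
ft_force: [0.0, 0.3, -1.1]
finger_gap: 0.0106
gripper_force: 48.7
```

Call:
send_rows(deltas="0 0 0.15 0 0 0; 0 0 0.3 0 0 0; 0 0 0.45 0 0 0; 0 0 0.6 0 0 0; 0 0 0.75 0 0 0; 0 0 0.85 0 0 0; 0 0 0.85 0 0 0; 0 0 0.85 0 0 0")

```text
time: 20.0
tool_pos: [0.5085, 0.1199, 0.1581]
ee_rot: [-0.001, 0.573, 0.819, 0.001]
ft_force: [-0.6, -0.3, 1.1]
finger_gap: 0.011
gripper_force: 48.7
```

Call:
send_rows(deltas="0 0 0.1 0 0 0; 0 0 0.2 0 0 0; 0 0 0.2 0 0 0; 0 0 0.2 0 0 0")

```text
time: 20.5
tool_pos: [0.5086, 0.12, 0.1562]
ee_rot: [-0.001, 0.573, 0.819, 0.001]
ft_force: [-0.6, 0.1, 5.0]
finger_gap: 0.0106
gripper_force: 49.0
```

Call:
send_rows(deltas="0 0 0.1 0 0 0; 0 0 0.1 0 0 0; 0 0 0.1 0 0 0; 0 0 0.1 0 0 0")

```text
time: 21.0
tool_pos: [0.509, 0.1202, 0.1559]
ee_rot: [-0.001, 0.573, 0.819, 0.001]
ft_force: [-2.8, -0.7, 11.2]
finger_gap: 0.0106
gripper_force: 49.8
```

Call:
send_rows(deltas="0 0 0 0 0 0; 0 0 0 0 0 0; 0 0 0 0 0 0; 0 0 0 0 0 0; 0 0 0 0 0 0; 0 0 0 0 0 0")

```text
time: 21.75
tool_pos: [0.509, 0.1202, 0.1559]
ee_rot: [-0.001, 0.573, 0.819, 0.001]
ft_force: [-2.0, -1.3, 11.6]
finger_gap: 0.0111
gripper_force: 49.8
```

```bash
python3 - <<'E'
from h import *
o=bot.get_obs();print(o["time"],o["tool_pos"],o["ft_force"])
s=cam("scene")["img"]; t=cam("top")["img"]
cv2.imwrite("pics/end.png",s[:,:,::-1])
# tester front-edge check: dark box columns at two heights
g=cv2.cvtColor(s,cv2.COLOR_RGB2GRAY).astype(int)
for r in (232,240,250,258):
    row=g[r,245:295]; d=np.where(row<95)[0]; print(r,d.min()+245 if len(d) else None,d.max()+245 if len(d) else None)
E
```

```text
21.75 [0.50895755 0.12017724 0.15589229] [-2.03474837 -1.25891438 11.6224784 ]
232 245 279
240 256 280
250 257 280
258 257 280
```

The force rose from about 5 N to 11.6 N with almost no further travel, so the button is on its hard stop. The tester's sides are still vertical in the image (columns 257–280), so I'm handing in.

```bash
python3 -c "
from h import *
print(workorder.sign_off())"
```

```text
the job is handed in; nothing more can be done
None
```

The job is handed in, with no verdict shown: the tester stands upright hole up, and the gripped stylus holds the reset button on its hard stop at about 12 N.

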